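Find the stamped pick bin and push it to the dispatch line

ROBOT

A 7-joint arm with a two-finger parallel gripper is mounted at the origin on the work surface. World frame = base frame: x ahead of the robot, y to its left, z up, the work surface at z = 0. Lengths are in m, angles in rad, forces in N, time in s.
With the tool pointing down it reaches from about 0.425 to 0.875 m from the base axis. Payload 4.7 kg.
Tool frame: the origin (TCP) lies at the very end of the fingers, on their centre line; the grasp point (between the pads) lies 19 mm behind it; z points along the fingers, y is the line along which they close (so a half turn about z gives the same grasp; the last joint's range is limited). The gripper opens to 87 mm and grips with 3 to 60 N. Pads are 19 mm wide; open, the fingers measure 117 mm over their backs; the gripper's body (75 mm by 190 mm) begins 51 mm behind the grasp point.
Start: joints at [-1.143, 0.321, -0.07, 1.45, 0.023, 1.371, -0.057], TCP at [0.261, 0.595, 0.223] pointing down, gripper open.
Joint ranges: [-2.86, 2.86], [-0.3, 2.09], [-1.38, 1.24], [0.06, 2.45], [-1.56, 4.7], [0.09, 2.05], [-2.69, 2.69]. Speed limits (rad/s): [2.57, 2.57, 3.14, 3.14, 3.14, 3.14, 3.14].

INTERFACE

Orientations are given as a rotation vector (axis times angle).
In Python, from bench import get_state, get_image, get_calibration, close_job gives the robot as it stands.
- The arm moves only by the shell command python3 -m crank 'ROWS' [FORCE]. ROWS is JSON, a list of rows, each a list of 5 numbers: the opening, from 0 (shut) to 1 (fully open), then the shift along the world's x, y, z in units of 0.2 m (1.0 is 0.2 m), then the turn about the world's z in units of 2 pi rad (1.0 is 2 pi rad). A call has 1 to 5 rows; each row is the pose to reach, as a shift and turn from the pose commanded when the call began, turning the shorter way round; what a row does not reach only later rows make up. A row lasts 1/8 s, in which the tool goes at most 62.5 mm and 10.7 degrees, less where a joint would pass 70% of its speed; a pose out of reach is approached as far as the arm can. A call with a number of a shift or a turn outside -1 to 1 is refused whole. A call with a gripper value outside its range is refused whole. The fingers move at their own pace and stop on an object; FORCE is the grip in N (left out, the last holds). Time passes only in rows, so rows that repeat a pose let the fingers close. It gives the time, the measured TCP pose, the force, the opening and the grip force at its end, in the units of the state.
- get_state(): the state, without advancing time (a new reading comes with each control period).
- get_image(name): name is "side" or "top" or "wrist"; returns the picture (480x640x3 uint8, red, green, blue); there is no depth.
- get_calibration(name): a dict with "fovy" (degrees; the focal length in pixels is half the picture's height over the tangent of half this angle, whatever the lens; pixels are square), "cx", "cy" (the principal point, pixels), "R" (3x3) and "t" (3): a world point X has camera coordinates R X + t. Camera axes: x right, y down, z forward; pixel columns grow to the right and rows downward; lengths in m; the calibration is good to about 2 mm. The wrist camera is an equidistant fisheye: a pixel r from the principal point sees the ray r / f radians off the axis. A picture is of the moment at which its call begins: read the wrist's pose just before it. get_calibration takes no time and is no camera call; for the wrist camera it gives the pose at the moment of the call.
- close_job(): hands the job in; it is judged then, once.
The state is a dict: "time": time; "joint_positions": joint angles; "qd": joint speeds; "joint_torque": joint torques, N m; "position": TCP position; "tool_rot": TCP orientation; "ft_force": force on the tool from outside, world axes, zero at the start; "torque": the same for the moment, N m; "grip_width": opening from 0.0 (shut) to 1.0 (fully open); "grip_force": force on a finger pad.
Only numpy, scipy, OpenCV 4.12 (cv2) and the standard library are available. Lean on these libraries where they do the work, as an engineer would, in place of code of your own. Each camera call takes 0.05 s, during which the arm holds its last target. There are 200 camera calls.

TASK

Using the fingertips, tip each of the two blue pick bins over towards you onto its tall back, so that its underside can be seen, then find the one with the orange stamp underneath. Push that bin, still lying on its back, away from you until its stamped underside stands over the yellow dispatch line, and leave the other bin lying where it was tipped. Never lift a bin off the bench, and leave the other things on the bench alone.

Things in the scene. Friction and masses are not known exactly. Their poses are not given: they have to be found in the camera images.
- bin_a: One of two blue pick bins (alike but for the stamp), 90 mm deep (x), 150 wide (y), 0.4 kg. Origin: centre of the underside; z up, +x to the front. Stands upright, back to the robot. Heavy back wall (x -45 to -37) 120 high; floor 6 thick; 5 mm sides step down 100/75/50 towards the front; the front is only two wings 20 wide, 50 high at the sides, open between (|y| under 50) down to the floor
- bin_b: The other bin, same form and axes as bin_a. Lying on its back: floor upright, 90 mm high, underside facing away from the robot, body x up, and a downward fingertip fits through the open front to push on the floor's inner face: low, as a high push rolls the bin upright again
- bin_a_heel (a point): middle of the lower edge of bin_a's back (x -45 mm); it tips about this edge, which stays on the bench. A pull towards the robot near the top of the back wall's inside tips it, a low one slides it; past about 0.3 rad it falls on by itself
- bin_b_heel (a point): the same point of bin_b
- stamp (a point): centre of the orange stamp (68 mm ring with a cross) on the underside of the bin that bears it, at that bin's origin; hidden while the bin stands upright. The other bin's underside is plain blue
- line: dispatch line: flat yellow stripe painted on the bench beyond the bins, 30 mm wide (x) by 700 long (y). Origin: its middle; x points across it, away from the robot
- jar: amber jar, 42 mm across, 70 high, between or beside the bins; leave alone. Origin: underside
- spray: green spray can, 52 mm across, 170 high, at the left; leave alone. Origin: underside
- tin: open aluminium tin, 72 mm across, 85 high, at the right; leave alone. Origin: underside
- driver: screwdriver lying beyond the line; leave alone
- punch_1: steel pin punch, 115 mm, lying beyond the line; leave alone
- punch_2: another pin punch, at the left of the line; leave alone
- pliers: pliers with black handles, 160 mm, lying beyond the line; leave alone

How it is judged:
On the way, in this order (a step that is already met when the one before it is completed fails the run):
1. one bin lies on its back (angle between any of bin_a, bin_b's own x axis and vertical below 0.15 rad), for 0.2 s.
2. both bins lie on their backs (angle between each of bin_a, bin_b's own x axis and vertical below 0.15 rad), for 0.2 s.
3. the stamped bin, on its back, has its underside over the line (angle between bin_a's own x axis and vertical below 0.15 rad and x of stamp in the frame of line between -0.015 and 0.015 m and y of stamp in the frame of line between -0.35 and 0.35 m), for 0.2 s.
At the end, for the whole second after the job is handed in: Both bins lie on their backs (within 0.15 rad), at rest; the stamp's centre is within 15 mm of the line's centre across it and 350 mm along it, facing within 0.6 rad of square; the other bin's heel is within 60 mm of its start; nothing else moved over 25 mm (all of step 3 and angle between bin_b's own x axis and vertical below 0.15 rad and angle between the z axis of bin_a and the x axis of line, either way round below 0.6 rad and distance of bin_b_heel from where it was at the start of the episode below 0.06 m and linear speed of each of bin_a, bin_b below 0.02 m/s and distance of each of jar, spray, tin, driver, punch_1, punch_2, pliers from where it was at the start of the episode below 0.025 m); the robot touches nothing.
It fails at once if a bin is lifted: the heel edge more than 30 mm above the bench (height (world z) of any of bin_a_heel, bin_b_heel above 0.03 m).
It fails at once if the unstamped bin's heel shifts more than 60 mm (distance of bin_b_heel from where it was at the start of the episode above 0.06 m).
It fails at once if another thing on the bench is moved more than 25 mm (distance of any of jar, spray, tin, driver, punch_1, punch_2, pliers from where it was at the start of the episode above 0.025 m).
It also fails if it takes over 70 s, if anything falls off the work surface, if the arm or the gripper's body presses on something with over 40 N, if the wrist force passes 120 N, or if a joint passes its speed limit or range.

## Working session

There is one attempt and no reset: what is moved stays moved. The work goes in short steps, Python scripts to look and compute and a shell command to move; the robot and the scene stay as the last step left them, time stands still between calls to the robot, and variables do not carry over. Pictures are saved under pics/ and viewed, at most 10 in all, crops included, and the job is handed in when it is done.

```bash
mkdir -p pics; python3 - <<'E'
from bench import *
import cv2,numpy as np
s=get_state();print(s['time'],s['position'],s['tool_rot'],s['grip_width'])
ims=[get_image(n) for n in("top","side")]
for n,i in zip(("top","side"),ims):
    cv2.imwrite(f"pics/{n}0.png",i[:,:,::-1]);c=get_calibration(n);print(n,c['fovy'],c['cx'],c['cy'],np.round(c['R'],3).tolist(),np.round(c['t'],3).tolist())
E
ls
```

```text
0.0 [0.26119009 0.59460696 0.22147674] [-6.45261282e-01 -3.07433356e+00  2.95879529e-03] 0.9984053499430549
top 48.61357436444679 323.3228921029239 242.74450498256178 [[0.004, -1.0, 0.008], [-0.997, -0.004, -0.071], [0.072, -0.007, -0.997]] [-0.01, 0.642, 1.351]
side 51.38115051949744 316.33232441366414 237.69960535041068 [[-0.964, -0.267, 0.002], [-0.174, 0.625, -0.761], [0.202, -0.734, -0.649]] [0.625, 0.126, 0.957]
pics
```

View pics/top0.png

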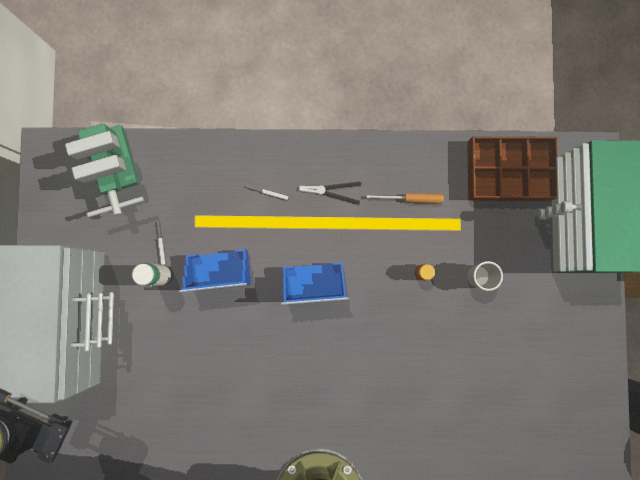

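View pics/side0.png

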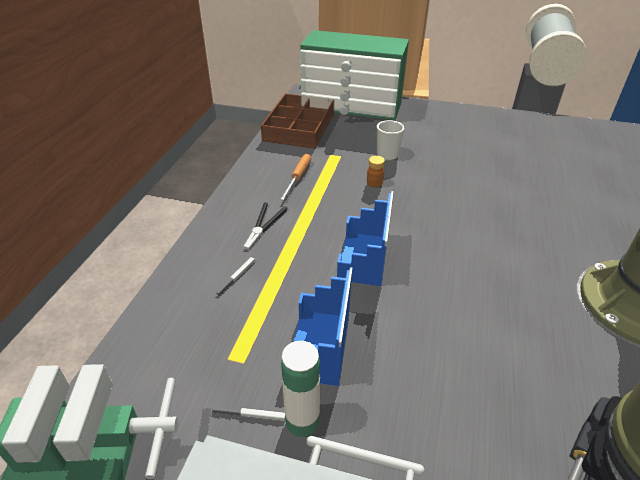

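The top view shows the bins at about (217,270) and (315,283), and the line running from (195,221) to (461,225). The spray can is at (150,273), close to the left bin, and the jar is at (426,272). The side view shows both bins upright with their backs to the robot.

```bash
cat > h.py <<'E'
import cv2,numpy as np
from bench import *
def cast(n,px,z):
    c=get_calibration(n);f=240/np.tan(np.radians(c['fovy'])/2);R=np.array(c['R']);t=np.array(c['t'])
    d=R.T@np.array([(px[0]-c['cx'])/f,(px[1]-c['cy'])/f,1]);o=-R.T@t
    return o+d*(z-o[2])/d[2]
def mask(im,lo,hi):
    return cv2.inRange(cv2.cvtColor(im,cv2.COLOR_RGB2HSV),lo,hi)
def blobs(m,amin=300):
    cs,_=cv2.findContours(m,cv2.RETR_EXTERNAL,cv2.CHAIN_APPROX_NONE)
    return sorted([c for c in cs if cv2.contourArea(c)>amin],key=lambda c:c[:,0,0].mean())
BLUE=((100,90,40),(125,255,255));YEL=((22,180,120),(32,255,255));ORA=((5,150,120),(20,255,255))
E
python3 - <<'E'
from h import *
im=cv2.imread("pics/top0.png")[:,:,::-1].copy()
m=mask(im,(100,60,40),(130,255,255))
for c in blobs(m):
    p=c[:,0,:].astype(float)
    l=p[np.argmin(p@[.3,-1])]; r=p[np.argmax(p@[.3,1])]; l=p[np.argmax(p@[-.3,1])]
    A,B=cast("top",l,.12),cast("top",r,.12)
    print(cv2.boundingRect(c),l,r,A.round(4),B.round(4),'w',np.linalg.norm(A-B).round(4),'mid',((A+B)/2).round(4),'yaw',np.arctan2(-(A-B)[0],(A-B)[1]).round(3))
    b=cv2.boxPoints(cv2.minAreaRect(c));
for c in blobs(mask(im,*YEL)):
    b=cv2.boxPoints(cv2.minAreaRect(c));print('line',[cast("top",q,0)[:2].round(4).tolist() for q in b])
print('spray',cast("top",(147,273),.17),'jar',cast("top",(426,271),.07))
E
```

```text
(181, 249, 70, 41) [181. 289.] [250. 284.] [0.5234 0.332  0.12  ] [0.5359 0.1678 0.12  ] w 0.1646 mid [0.5297 0.2499 0.12  ] yaw 0.076
(283, 262, 64, 40) [283. 301.] [345. 297.] [0.4958 0.0887 0.12  ] [ 0.5058 -0.0591  0.12  ] w 0.1482 mid [0.5008 0.0148 0.12  ] yaw 0.068
line [[0.6865, 0.3304], [0.7155, 0.3306], [0.7095, -0.3692], [0.6804, -0.3684]]
spray [0.5604966  0.39775347 0.17      ] jar [ 0.56952791 -0.26342365  0.07      ]
```

Both backs check out: the right bin is 148 mm wide (150 given), and the left bin's edge picked up some shadow, so I use its right corner. The heels are at about (0.530, 0.243) and (0.501, 0.015), and the line is at x≈0.698. Moving to the left bin.

```bash
python3 -m crank '[[0.4,0.75,-0.9,0.05,0.077],[0.4,0.75,-0.9,0.05,0.077],[0.4,0.75,-0.9,0.05,0.077],[0.4,0.75,-0.9,0.05,0.077],[0.4,0.75,-0.9,0.05,0.077]]' 10
python3 -m crank '[[0.4,0.77,-0.9,0,0],[0.4,0.77,-0.9,0,0],[0.4,0.77,-0.9,0,0],[0.4,0.77,-0.9,0,0],[0.4,0.77,-0.9,0,0]]'
```

```text
time: 0.72
position: [0.4157, 0.4101, 0.2326]
tool_rot: [-0.095, 3.138, -0.003]
ft_force: [-0.3, 0.5, 0.5]
grip_width: 0.518
grip_force: 0.0
time: 1.35
position: [0.5677, 0.2305, 0.2319]
tool_rot: [-0.098, 3.14, -0.004]
ft_force: [-0.2, 0.8, 0.3]
grip_width: 0.399
grip_force: 0.0
```

```bash
python3 -m crank '[[0.4,0,0,-0.67,0],[0.4,0,0,-0.67,0],[0.4,0,0,-0.67,0],[0.4,0,0,-0.67,0]]'
python3 -m crank '[[0.4,-0.06,0,0,0],[0.4,-0.1,0,0,0],[0.4,-0.15,0,0,0],[0.4,-0.2,0,0,0]]'
```

```text
time: 1.85
position: [0.5654, 0.2365, 0.0995]
tool_rot: [-0.112, 3.139, 0.001]
ft_force: [-0.1, -0.5, 0.9]
grip_width: 0.401
grip_force: 0.0
time: 2.35
position: [0.5247, 0.2353, 0.0992]
tool_rot: [-0.11, 3.139, 0.001]
ft_force: [0.7, 0.8, -0.6]
grip_width: 0.403
grip_force: 0.0
```

```bash
python3 - <<'E'
from h import *
cv2.imwrite("pics/s1.png",get_image("side")[150:470,180:500,::-1])
E
```

```text
(no output)
```

View pics/s1.png

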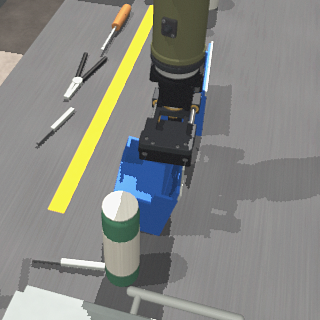

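The crop shows the left bin at about (150,180), leaning towards the robot, with the fingers inside it and the spray can clear. I'll keep pulling.

```bash
python3 -m crank '[[0.4,-0.05,0,0,0],[0.4,-0.1,0,0,0],[0.4,-0.15,0,0,0],[0.4,-0.15,0,0,0],[0.4,-0.15,0,0,0]]'
python3 -m crank '[[0.4,0,0,0.2,0],[0.4,0,0,0.4,0],[0.4,0,0,0.65,0],[0.4,0,0,0.65,0]]'
python3 -m crank '[[0.4,0.2,-0.97,0.05,0],[0.4,0.2,-0.97,0.05,0],[0.4,0.2,-0.97,0.05,0],[0.4,0.2,-0.97,0.05,0]]'
python3 - <<'E'
from h import *
im=get_image("top");cv2.imwrite("pics/t2.png",im[180:380,100:420,::-1].repeat(2,0).repeat(2,1))
E
```

```text
time: 3.02
position: [0.4957, 0.2351, 0.0987]
tool_rot: [-0.11, 3.139, 0.0]
ft_force: [-0.0, -0.8, 0.2]
grip_width: 0.405
grip_force: 0.0
time: 3.52
position: [0.4982, 0.2362, 0.2334]
tool_rot: [-0.109, 3.132, 0.007]
ft_force: [0.1, 1.4, 0.2]
grip_width: 0.402
grip_force: 0.0
time: 4.03
position: [0.5359, 0.0348, 0.2381]
tool_rot: [0.096, -3.14, 0.003]
ft_force: [-0.5, 0.2, 0.2]
grip_width: 0.399
grip_force: 0.0
```

View pics/t2.png

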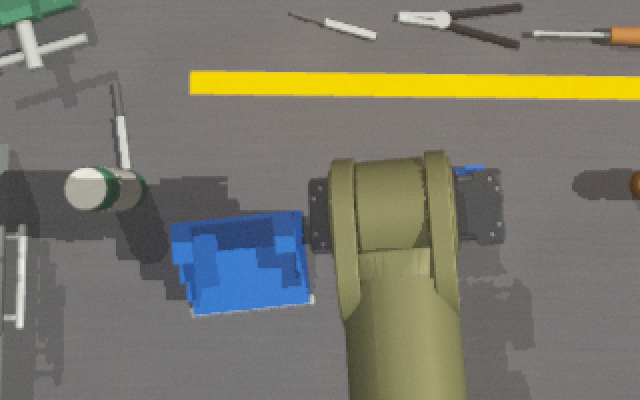

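The left bin now lies on its back, floor edge at about (240,215) and back-wall top at about (250,308). The right bin is under the arm, so I do the same there.

```bash
python3 -m crank '[[0.4,0,-0.1,-0.1,0],[0.4,0,-0.1,-0.4,0],[0.4,0,-0.1,-0.69,0],[0.4,0,-0.1,-0.69,0]]'
python3 -m crank '[[0.4,-0.06,0,0,0],[0.4,-0.1,0,0,0],[0.4,-0.15,0,0,0],[0.4,-0.2,0,0,0]]'
python3 -m crank '[[0.4,-0.05,0,0,0],[0.4,-0.1,0,0,0],[0.4,-0.15,0,0,0],[0.4,-0.15,0,0,0],[0.4,-0.15,0,0,0]]'
python3 -m crank '[[0.4,0,0,0.2,0],[0.4,0,0,0.4,0],[0.4,0,0,0.65,0],[0.4,0,0,0.65,0]]'
python3 - <<'E'
from h import *
im=get_image("side");cv2.imwrite("pics/s3.png",im[120:440,180:500,::-1])
for n in ("side","wrist"):
  i=get_image(n)
  for c in blobs(mask(i,*ORA),30): print(n,cv2.boundingRect(c),cv2.contourArea(c))
E
```

```text
time: 4.58
position: [0.5309, 0.0224, 0.0958]
tool_rot: [0.113, -3.129, 0.001]
ft_force: [-0.7, 1.1, 0.5]
grip_width: 0.403
grip_force: 0.0
time: 5.08
position: [0.4953, 0.0212, 0.1017]
tool_rot: [-0.11, 3.138, 0.001]
ft_force: [0.1, -0.2, -0.1]
grip_width: 0.404
grip_force: 0.1
time: 5.7
position: [0.4656, 0.0212, 0.1007]
tool_rot: [-0.11, 3.139, 0.0]
ft_force: [-0.4, 0.9, -0.5]
grip_width: 0.398
grip_force: 0.0
time: 6.2
position: [0.4684, 0.0214, 0.2348]
tool_rot: [-0.109, 3.131, 0.002]
ft_force: [-0.0, -0.2, -0.4]
grip_width: 0.398
grip_force: 0.0
side (368, 166, 13, 9) 40.0
wrist (68, 266, 20, 10) 39.0
wrist (229, 306, 9, 56) 156.5
wrist (409, 303, 13, 14) 33.0
```

View pics/s3.png

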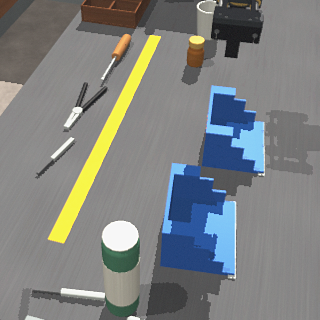

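The side view shows both bins on their backs, left at (195,220) and right at (230,130), with the undersides facing away and hidden from this camera. I'll look back at them with the wrist camera from beyond the bins.

```bash
python3 -m crank '[[0.4,0.95,0.6,0.1,0],[0.4,0.95,0.6,0.1,0],[0.4,0.95,0.6,0.1,0],[0.4,0.95,0.6,0.1,0],[0.4,0.95,0.6,0.1,0]]'
python3 -m crank '[[0.4,0.4,0,0,0],[0.4,0.4,0,0,0],[0.4,0.4,0,0,0]]'
python3 - <<'E'
from h import *
c=get_calibration("wrist");R=np.array(c['R']);t=np.array(c['t']);print('cam',-R.T@t,'axis',R[2])
i=get_image("wrist");cv2.imwrite("pics/w4.png",i[:,:,::-1])
f=240/np.tan(np.radians(c['fovy'])/2)
for k in blobs(mask(i,*ORA),40):
  m=k[:,0].mean(0);u=(m-[c['cx'],c['cy']])/f;r=np.hypot(*u);d=R.T@np.r_[u/r*np.sin(r),np.cos(r)]
  o=-R.T@t;print(m,cv2.contourArea(k),'at z=.045',(o+d*(.045-o[2])/d[2]).round(3))
E
```

```text
time: 6.98
position: [0.6558, 0.1434, 0.2466]
tool_rot: [0.114, -3.135, 0.002]
ft_force: [-0.6, -0.0, -0.6]
grip_width: 0.399
grip_force: 0.0
time: 7.35
position: [0.735, 0.1394, 0.248]
tool_rot: [0.107, -3.136, 0.003]
ft_force: [-0.2, -0.4, 0.1]
grip_width: 0.402
grip_force: 0.0
cam [0.66008429 0.13575856 0.40848943] axis [ 0.27320946  0.01673376 -0.96180901]
[ 30.52586207 212.34482759] 672.0 at z=.045 [ 0.757 -0.237  0.045]
[417.74576271 331.03389831] 397.0 at z=.045 [0.868 0.255 0.045]
```

View pics/w4.png

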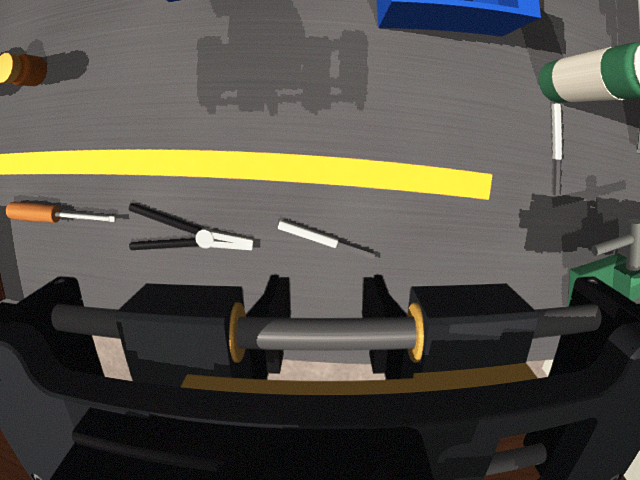

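The wrist camera (at x=0.66, looking outward) only catches the left bin's edge, at (455,15). A quarter turn, further out, should show both undersides.

```bash
python3 - <<'E'
from h import *
print(get_state()['joint_positions'][6]);c=get_calibration('wrist');print(c['fovy'])
E
python3 -m crank '[[0.4,0.2,0,0.2,0.25],[0.4,0.2,0,0.2,0.25],[0.4,0.2,0,0.2,0.25],[0.4,0.2,0,0.2,0.25],[0.4,0.2,0,0.2,0.25]]'
python3 -m crank '[[0.4,0,0,0,0.13],[0.4,0,0,0,0.13],[0.4,0,0,0,0.13],[0.4,0,0,0,0.13],[0.4,0,0,0,0.13]]'
cat > w.py <<'E'
from h import *
import sys
c=get_calibration("wrist");R=np.array(c['R']);t=np.array(c['t']);o=-R.T@t;print('cam',o.round(3),'axis',R[2].round(3), 'j7',get_state()['joint_positions'][6])
i=get_image("wrist");cv2.imwrite(sys.argv[1],i[:,:,::-1])
f=240/np.tan(np.radians(c['fovy'])/2)
for k in blobs(mask(i,*ORA),40):
  m=k[:,0].mean(0);u=(m-[c['cx'],c['cy']])/f;r=np.hypot(*u);d=R.T@np.r_[u/r*np.sin(r),np.cos(r)]
  print(m,cv2.contourArea(k),'at z=.045',(o+d*(.045-o[2])/d[2]).round(3))
E
python3 w.py pics/w5.png
```

```text
1.4958299748208341
65.70646984690485
time: 8.02
position: [0.774, 0.1409, 0.2915]
tool_rot: [1.525, -2.746, -0.0]
ft_force: [-0.2, 0.1, 0.4]
grip_width: 0.403
grip_force: 0.0
time: 8.65
position: [0.7596, 0.159, 0.262]
tool_rot: [2.258, -2.083, -0.015]
ft_force: [-0.7, 0.9, -2.7]
grip_width: 0.399
grip_force: 0.0
cam [0.775 0.092 0.425] axis [-0.075  0.234 -0.969] j7 2.6906435903969244
[232.67032967 330.37912088] 116.0 at z=.045 [0.845 0.301 0.045]
[358.38896552 382.68689655] 5072.5 at z=.045 [0.69  0.367 0.045]
[420.44736842 341.88157895] 75.0 at z=.045 [0.62  0.306 0.045]
[544.40740741 100.14814815] 43.5 at z=.045 [ 0.5   -0.001  0.045]
[544.77272727  95.21590909] 150.0 at z=.045 [ 0.5   -0.007  0.045]
```

```bash
python3 -m crank '[[0.4,0,0,0,-0.03],[0.4,0,0,0,-0.03]]'
```

```text
time: 8.95
position: [0.7608, 0.1574, 0.2621]
tool_rot: [2.048, -2.293, -0.025]
ft_force: [0.0, 0.3, 0.6]
grip_width: 0.396
grip_force: 0.0
```

View pics/w5.png

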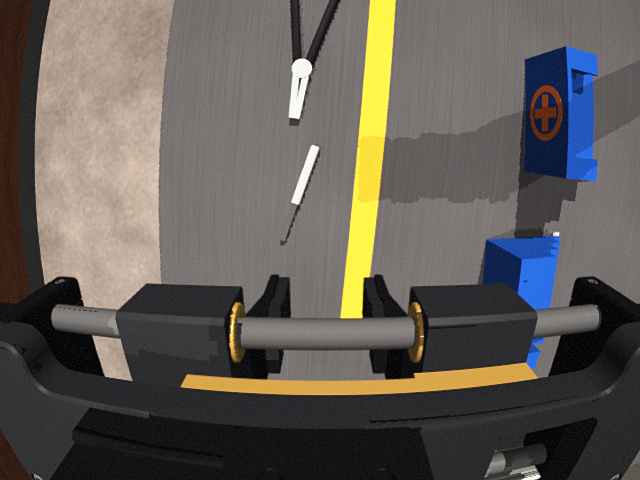

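The stamp is on the right bin, centred near (545,112), which casts to about (0.50, 0.0–0.01) and matches the heel measured earlier. The left bin's underside, at (515,260), is plain. I'll go behind the right bin's floor, square up, and check before descending.

```bash
python3 -m crank '[[0.3,-0.95,-0.45,0,-0.14],[0.3,-0.95,-0.45,0,-0.14],[0.3,-0.95,-0.45,0,-0.14],[0.3,-0.95,-0.45,0,-0.14],[0.3,-0.95,-0.45,0,-0.14]]'
python3 -m crank '[[0.3,-0.53,-0.27,0,-0.08],[0.3,-0.53,-0.27,0,-0.08],[0.3,-0.53,-0.27,0,-0.08],[0.3,-0.53,-0.27,0,-0.08]]'
python3 w.py pics/w6.png
```

```text
time: 9.57
position: [0.5695, 0.0652, 0.2618]
tool_rot: [0.87, -2.963, -0.062]
ft_force: [0.1, 0.6, -0.1]
grip_width: 0.302
grip_force: 0.0
time: 10.07
position: [0.4646, 0.0126, 0.2621]
tool_rot: [0.116, -3.101, -0.081]
ft_force: [0.3, -0.4, 0.5]
grip_width: 0.302
grip_force: 0.0
cam [ 0.396 -0.     0.425] axis [ 0.239  0.069 -0.969] j7 1.6713482859687596
[250.40366972 335.2293578 ] 153.5 at z=.045 [ 0.612 -0.052  0.045]
[398.87179487 313.16666667] 44.0 at z=.045 [0.574 0.118 0.045]
```

View pics/w6.png

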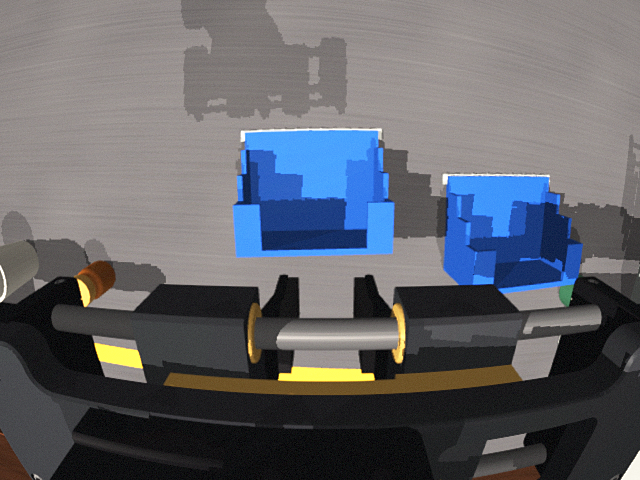

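The right bin lies squarely, with wing corners at about (236,255) and (393,254) and its opening between x=261 and 367. Casting those at z=0.09 to set the descent.

```bash
python3 - <<'E'
from h import *
c=get_calibration("wrist");R=np.array(c['R']);t=np.array(c['t']);o=-R.T@t;f=240/np.tan(np.radians(c['fovy'])/2)
for m,z in [((236,256),.09),((393,254),.09),((261,249),.084),((367,248),.084),((235,205),.09),((393,203),.09)]:
  u=(np.array(m)-[c['cx'],c['cy']])/f;r=np.hypot(*u);d=R.T@np.r_[u/r*np.sin(r),np.cos(r)]
  print(m,(o+d*(z-o[2])/d[2]).round(4))
E
```

```text
(236, 256) [ 0.5021 -0.0587  0.09  ]
(393, 254) [0.491  0.0908 0.09  ]
(261, 249) [ 0.4954 -0.0355  0.084 ]
(367, 248) [0.4881 0.0659 0.084 ]
(235, 205) [ 0.4533 -0.0606  0.09  ]
(393, 203) [0.4418 0.085  0.09  ]
```

Wing width is 150.0 mm, as it should be. The heel is at (0.497, 0.016) with yaw 0.074. Descending inside.

```bash
python3 -m crank '[[0.3,0,0,-0.3,0],[0.3,0,0,-0.6,0],[0.3,0,0,-0.8,0],[0.3,0,0,-0.8,0],[0.3,0,0,-0.8,0]]'
python3 -m crank '[[0.3,0,0,-0.15,0],[0.3,0,0,-0.325,0],[0.3,0,0,-0.325,0]]'
```

```text
time: 10.75
position: [0.4665, 0.0151, 0.1028]
tool_rot: [0.12, -3.1, -0.09]
ft_force: [0.4, 1.0, 0.6]
grip_width: 0.3
grip_force: 0.0
time: 11.12
position: [0.4649, 0.0143, 0.0366]
tool_rot: [0.118, -3.097, -0.089]
ft_force: [0.2, -0.8, -0.5]
grip_width: 0.301
grip_force: 0.0
```

```bash
python3 -m crank '[[0.3,0.06,0,0,0],[0.3,0.12,0,0,0],[0.3,0.18,0,0,0],[0.3,0.24,0,0,0],[0.3,0.3,0,0,0]]'
python3 -m crank '[[0.3,0.08,0,0,0],[0.3,0.16,0,0,0],[0.3,0.24,0,0,0],[0.3,0.32,0,0,0],[0.3,0.4,0,0,0]]'
python3 -m crank '[[0.3,0.07,0,0,0],[0.3,0.14,0,0,0],[0.3,0.2,0,0,0],[0.3,0.2,0,0,0],[0.3,0.2,0,0,0]]'
cat > m.py <<'E'
from h import *
import sys
c=get_calibration("wrist");R=np.array(c['R']);t=np.array(c['t']);o=-R.T@t;f=240/np.tan(np.radians(c['fovy'])/2)
i=get_image("wrist");cv2.imwrite(sys.argv[1],i[:,:,::-1])
for k in blobs(mask(i,*BLUE),1500):
  print(cv2.boundingRect(k))
  P=[]
  for m in k[:,0]:
    u=(m-[c['cx'],c['cy']])/f;r=np.hypot(*u);d=R.T@np.r_[u/r*np.sin(r),np.cos(r)];P.append((o+d*(.09-o[2])/d[2])[:2])
  P=np.array(P);q=cv2.boxPoints(cv2.minAreaRect(P.astype(np.float32)));far=q[np.argsort(-q[:,0])[:2]]
  print('far edge at z=.09',far.round(4).tolist(),'w',np.linalg.norm(far[0]-far[1]).round(4),'mid',far.mean(0).round(4))
E
python3 m.py pics/w7.png
```

```text
time: 11.75
position: [0.5259, 0.0143, 0.0365]
tool_rot: [0.116, -3.098, -0.088]
ft_force: [-4.2, -0.0, 3.3]
grip_width: 0.302
grip_force: 2.3
time: 12.38
position: [0.6061, 0.0143, 0.0362]
tool_rot: [0.116, -3.098, -0.088]
ft_force: [-4.1, 0.8, 3.1]
grip_width: 0.301
grip_force: 2.4
time: 13.0
position: [0.6457, 0.0142, 0.0366]
tool_rot: [0.116, -3.1, -0.088]
ft_force: [0.3, 0.3, 0.0]
grip_width: 0.299
grip_force: 0.0
(113, 91, 419, 227)
far edge at z=.09 [[0.6341000199317932, -0.061900001019239426], [0.6274999976158142, 0.08550000190734863]] w 0.1476 mid [0.6308 0.0118]
(278, 350, 97, 31)
far edge at z=.09 [[0.656499981880188, -0.004100000020116568], [0.6552000045776367, 0.030300000682473183]] w 0.0344 mid [0.6558 0.0131]
(575, 0, 65, 128)
far edge at z=.09 [[0.5537999868392944, 0.0997999981045723], [0.5490000247955322, 0.14219999313354492]] w 0.0427 mid [0.5514 0.121 ]
```

View pics/w7.png

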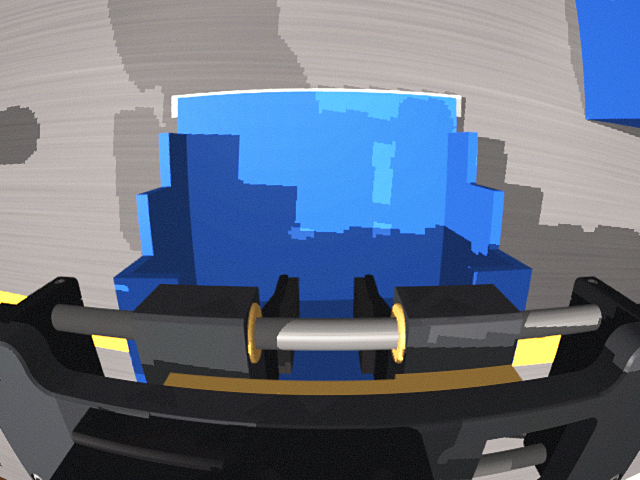

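The fingers are inside the bin against the floor's inner face, and it lies flat. The gripper hides the far edge, so I locate the bin from its back-wall rim, the white strip at (172,97)–(462,97), which is 120 mm from the heel.

```bash
python3 - <<'E'
from h import *
c=get_calibration("wrist");R=np.array(c['R']);t=np.array(c['t']);o=-R.T@t;f=240/np.tan(np.radians(c['fovy'])/2)
for m,z in [((172,97),0),((462,96),0),((178,97),.008),((456,98),.008),((320,88),0),((320,92),.008)]:
  u=(np.array(m)-[c['cx'],c['cy']])/f;r=np.hypot(*u);d=R.T@np.r_[u/r*np.sin(r),np.cos(r)]
  print(m,(o+d*(z-o[2])/d[2]).round(4))
E
```

```text
(172, 97) [ 0.5518 -0.0742  0.    ]
(462, 96) [0.5389 0.0867 0.    ]
(178, 97) [ 0.5529 -0.0678  0.008 ]
(456, 98) [0.5421 0.0797 0.008 ]
(320, 88) [0.5447 0.0066 0.    ]
(320, 92) [0.5481 0.0066 0.008 ]
```

Rim width is 148 mm, so the heel is at about x=0.667. It needs about 31 mm more.

```bash
python3 -m crank '[[0.3,0.04,0,0,0],[0.3,0.08,0,0,0],[0.3,0.12,0,0,0],[0.3,0.15,0,0,0],[0.3,0.165,0,0,0]]'
python3 -m crank '[[0.3,0,0,0,0],[0.3,-0.06,0,0,0],[0.3,-0.06,0,0.3,0],[0.3,-0.06,0,0.6,0],[0.3,-0.06,0,0.9,0]]'
python3 -m crank '[[0.3,-0.5,0,0.2,0],[0.3,-1,0,0.2,0],[0.3,-1,0,0.2,0],[0.3,-1,0,0.2,0],[0.3,-1,0,0.2,0]]'
python3 m.py pics/w8.png; python3 - <<'E'
from h import *
im=get_image("top");cv2.imwrite("pics/t8.png",im[180:380,100:420,::-1].repeat(2,0).repeat(2,1))
for c in blobs(mask(im,(100,60,40),(130,255,255))): print(cv2.boundingRect(c))
E
```

```text
time: 13.68
position: [0.6784, 0.0143, 0.0365]
tool_rot: [0.116, -3.098, -0.088]
ft_force: [-5.0, -0.4, 3.0]
grip_width: 0.297
grip_force: 2.4
time: 14.3
position: [0.6659, 0.0138, 0.2183]
tool_rot: [0.116, -3.1, -0.087]
ft_force: [1.4, -0.8, -0.2]
grip_width: 0.303
grip_force: 0.0
time: 14.92
position: [0.4655, 0.0131, 0.2564]
tool_rot: [0.112, -3.101, -0.079]
ft_force: [0.9, 0.5, 0.8]
grip_width: 0.3
grip_force: 0.0
(278, 350, 92, 31)
far edge at z=.09 [[0.6360999941825867, -0.016300000250339508], [0.6337000131607056, 0.08160000294446945]] w 0.0979 mid [0.6349 0.0327]
(445, 175, 141, 120)
far edge at z=.09 [[0.5374000072479248, 0.14650000631809235], [0.5171999931335449, 0.33070001006126404]] w 0.1852 mid [0.5273 0.2386]
(184, 285, 71, 53)
(285, 219, 63, 52)
```

View pics/t8.png

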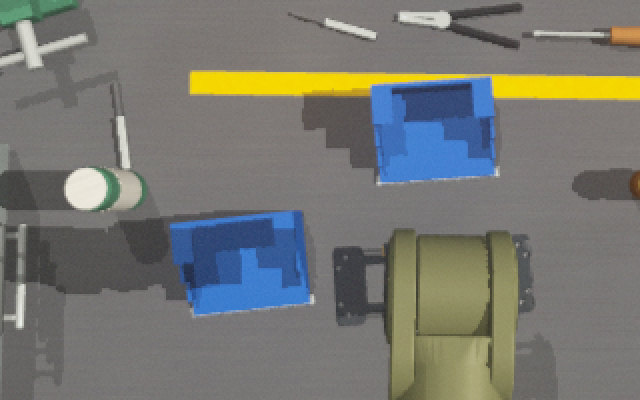

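The stamped bin lies on its back with its underside edge over the line, at about (430,82) in the crop. The other bin is at (245,260), where it was tipped. Checking the numbers.

```bash
python3 - <<'E'
from h import *
for m,z in [((372,86),.09),((492,78),.09),((379,184),.006),((497,174),.006),((172,224),.09),((302,211),.09),((193,314),.006),((313,300),.006)]: print(m,cast("top",(100+m[0]/2,180+m[1]/2),z).round(4))
print(get_state()['position'])
E
```

```text
(372, 86) [0.686  0.0851 0.09  ]
(492, 78) [ 0.6966 -0.0629  0.09  ]
(379, 184) [0.5667 0.0802 0.006 ]
(497, 174) [ 0.5804 -0.0737  0.006 ]
(172, 224) [0.5157 0.3274 0.09  ]
(302, 211) [0.5321 0.1692 0.09  ]
(193, 314) [0.3983 0.3187 0.006 ]
(313, 300) [0.4166 0.1642 0.006 ]
[0.46673562 0.01371531 0.25646543]
```

The stamp is at x≈0.691–0.694 by three estimates and the line centre at 0.698, so the error is about 5 mm against the 15 mm limit. The other bin's heel is within about 10 mm of its start, and the arm is clear.

```bash
python3 -c "from bench import *; print(close_job())"
```

```text
the job is handed in; nothing more can be done
None
```

The job is handed in, with no verdict returned: both bins lie on their backs, the stamped (right-hand) one has its underside about 5 mm from the dispatch line's centre, and the other bin's heel is within about 10 mm of its start.

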